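# Fit the pourer to the syrup bottle and snap its dust cap on

### The arm

A 6-joint arm with a two-finger parallel gripper is mounted at the origin on a cart in front of the work surface, level with it; the furniture and walls round the work are solid. World frame = base frame: x ahead of the robot, y to its left, z up, the work surface at z = 0. Lengths are in mm, angles in rad, forces in N, time in s.
With the tool pointing down it reaches from about 350 to 875 mm from the base axis. Payload 4.2 kg.
Tool frame: the origin (TCP) lies between the finger pads; the fingertips stand 25 mm ahead of it and the grasp point (between the pads) lies 6 mm ahead of it; z points along the fingers, y is the line along which they close (so a half turn about z gives the same grasp; the last joint's range is limited). The gripper opens to 85 mm and grips with 20 to 120 N. Pads are 22 mm wide; open, the fingers measure 114 mm over their backs; the gripper's body (76 mm by 85 mm) begins 54 mm behind the grasp point. The pads swing forward as they close: fully open they stand 13 mm farther back than shut.
Start: joints at [-0.91, 0.385, 0.008, 0, -1.194, -0.259], TCP at [244.435, -575.196, 256.312] pointing down, gripper open.
Joint ranges: [-3.14, 3.14], [-1.21, 2.06], [-1.07, 1.41], [-3.16, 2.05], [-2.99, -0.16], [-3.1, 3.1]. Speed limits (rad/s): [2.79, 2.79, 3.14, 3.14, 3.14, 3.14].

### API

Orientations are given as a unit quaternion [x, y, z, w].
In Python, from bench import arm gives the robot as it stands.
- The arm moves only by the shell command python3 -m pendant 'ROWS'. ROWS is JSON, a list of rows, each a list of 7 numbers: the shift along the tool's x, y, z in m, then the turn, a rotation vector about the tool's x, y, z in degrees, then the finger opening in m, from 0 to 0.0854. In form: [[x, y, z, wx, wy, wz, fingers], ...]. A call has 1 to 12 rows; each row shifts and turns the commanded pose from where the row before left it, along the tool's axes as they then stand; what a row does not reach is not made up. A row lasts 1/10 s, in which the tool goes at most 50 mm and 8.59 degrees, less where a joint would pass 70% of its speed; a pose out of reach is approached as far as the arm can. A call is refused whole if a number of a shift passes 0.05 or a number of a turn 8.59, either way. A call with a gripper value outside its range is refused whole. The fingers move at their own pace and stop on an object; the grip force is fixed at half the most. Time passes only in rows, so rows that do not move let the fingers close. It gives the time, the measured TCP pose, the force, the opening and the grip force at its end, in the units of the state.
- arm.read_state(): the state, without advancing time (a new reading comes with each control period).
- arm.get_image(name): name is "scene" or "top" or "wrist"; returns a dict with "image" (384x512x3 uint8, red, green, blue), "fx", "fy", "cx", "cy" (pixels), "k1" (the pictures are not rectified: a ray, as slopes to the right and down, at radius r is drawn at 1 + k1 r^2 times it, then the intrinsics apply), "xyz" and "rotation" of the camera in the world. Camera axes: x right, y down, z forward; pixel columns grow to the right and rows downward; lengths in mm; the calibration is good to about 2 mm. A picture is of the moment at which its call begins. There is no depth.
- arm.job_done(): hands the job in; it is judged then, once.
The state is a dict: "clock": time; "joints": joint angles; "joint_vel": joint speeds; "joint_efforts": joint torques, N m; "position": TCP position; "ee_rot": TCP orientation; "contact_force": force on the tool from outside, world axes, zero at the start; "wrist_torque": the same for the moment, N m; "gripper_width": finger opening in mm; "grasp_force": force on a finger pad.
Only numpy, scipy, OpenCV 4.12 (cv2) and the standard library are available. Lean on these libraries where they do the work, as an engineer would, in place of code of your own. Each camera call takes 0.05 s, during which the arm holds its last target. There are 200 camera calls.

### The job

Take the pourer out of the drying block and set it fully down into the neck of the open syrup bottle; then press the steel dust cap onto the pourer until it clicks over the ring and sits fully home on the collar. Do not let up after the click: finish with the gripper still on the cap, pressing straight down with about 10 to 20 N so that the seal beds in, the bottle standing upright - never so hard that the glass is strained (60 N). Leave the other things on the worktop where they are.

Things in the scene. Friction and masses are not known exactly. Their poses are not given: they have to be found in the camera images.
- bottle: Open brown-glass syrup bottle, loose (about 0.55 kg), 125 mm tall, body 80 mm wide up to z = 55 mm, then a shoulder and a neck with a 39 mm wide lip. Origin: centre of its underside, z up.
- bottle_mouth (a point): Centre of the bottle's mouth, at the height of the lip's top (125 mm above the bottle's underside); the bore below it is 27.4 mm wide and at least 37 mm deep.
- pourer: Bottle pourer, 0.19 kg, plug-down in a hole of the drying block. Origin: centre of the plug's lower end, z up. Black rubber plug, 15 mm wide at z = 0, 23 mm at 28 mm; knurled steel collar 38 mm wide, z = 32 to 44 mm: grip it here; it rests on the block. Above it a stud with a dark sprung split ring (27 mm wide, centred at z = 50.5 mm) and a spout 12 mm wide up to z = 72 mm.
- pourer_seat (a point): Centre of the collar's underside on the pourer (z = 32 mm from its origin). It meets bottle_mouth when the pourer is fully seated; the plug then has some 2 mm of play each side in the neck, and the collar on the lip is the only stop.
- pourer_stud (a point): Centre of the collar's top (z = 44 mm from the pourer's origin); the cap's rim rests here when home. The cap's lip meets the split ring with the rim 8 mm above this, then resists with up to about 12 to 20 N; at 3.5 mm it passes the ring, the force drops and the cap is drawn down onto the collar.
- cap: Round knurled steel dust cap, 45 g, 34 mm wide, 36 mm tall, standing open side down on the worktop. Origin: centre of its rim (underside), z up. Hollow: 28 mm wide and 32 mm deep inside, with an inner lip 23 mm wide at the opening. Grip its sides with the fingertips at least 6 mm above the rim, to stay clear of the pourer's collar.
- cap_top (a point): Centre of the cap's flat top, 36 mm above its origin.
- rack: Wooden drying block, fixed, 70 mm (its x) by 140 mm (its y) by 45 mm high, with two upright 28 mm holes, 33 mm either side of its centre along its y; the pourer hangs in one and the wine stopper in the other. Origin: centre of its underside.
- wine_stopper: Chrome bottle stopper, ball 36 mm wide on top, black ribbed plug hanging in the block's other hole; its origin is the top of the ball, 27 mm above the block; it is fixed there.
- bitters_a: Small brown dropper bottle, 33 mm wide, 102 mm tall, standing at the front; origin under its centre; leave it alone.
- bitters_b: A second such dropper bottle, standing behind; origin under its centre; leave it alone.
- jigger: Steel hourglass measuring cup, 45 mm wide, 80 mm tall; origin under its centre; leave it alone.
- ice_tongs: Silver tongs, 160 mm long along their y, 34 mm wide, 12 mm high, lying flat and fixed at the front; origin under their centre.
- toothpicks: Clear jar with a black lid, 45 mm wide, 105 mm tall, standing behind; origin under its centre; leave it alone.
- clip_jar: Small clip-top glass jar, 66 mm wide, 78 mm tall, standing behind; origin under its centre; leave it alone.
Not all that is in view belongs to the job. Leave any purple or turquoise look-alike of the cap alone.

How it is judged (in metres and radians):
On the way, in this order (a step that is already met when the one before it is completed fails the run):
1. the pourer is seated in the bottle's neck, its collar on the lip (z of pourer_seat in the frame of bottle_mouth below 0.0025 m and horizontal distance between pourer_seat and bottle_mouth below 0.004 m and angle between the z axis of pourer and the z axis of bottle, either way round below 0.06 rad), for 0.3 s.
2. the cap has clicked over the ring and sits home on the collar of the seated pourer (all of step 1 and z of cap in the frame of pourer_stud below 0.002 m and horizontal distance between cap and pourer_stud below 0.004 m and angle between the z axis of cap and the z axis of pourer, either way round below 0.06 rad), for 0.2 s.
At the end, for the whole second after the job is handed in: Collar on the lip (2.5 mm, 4 mm sideways, 0.06 rad); cap rim on the collar (2 mm, 4 mm sideways, 0.06 rad); bottle upright on the worktop (0.05 rad); fingers still on the cap, at least 6 N passing down from pourer to bottle, through the last second (all of step 2 and angle between bottle's own z axis and vertical below 0.05 rad and height (world z) of bottle below 0.004 m and contact force between pourer and bottle above 6 N and contact force between the fingers and cap above 2 N); the arm keeps its last pose, push and grip.
It fails at once if one of the other things on the worktop is moved by more than 3 cm (distance of any of bitters_a, bitters_b, jigger, toothpicks, clip_jar from where it was at the start of the episode above 0.03 m).
It fails at once if the bottle is tipped by more than 0.3 rad (angle between bottle's own z axis and vertical above 0.3 rad).
It fails at once if more than 60 N is put on the bottle's neck (contact force between pourer and bottle above 60 N).
It also fails if it takes over 61 s, if anything falls off the work surface, if the arm or the gripper's body presses on something with over 40 N, if the wrist force passes 120 N, or if a joint passes its speed limit or range.

## Working session

There is one attempt and no reset: what is moved stays moved. The work goes in short steps, Python scripts to look and compute and a shell command to move; the robot and the scene stay as the last step left them, time stands still between calls to the robot, and variables do not carry over. Pictures are saved under pics/ and viewed, at most 12 in all, crops included, and the job is handed in when it is done.

```bash
mkdir -p pics
python3 - <<'E'
from bench import arm
import cv2,pickle
d={}
for n in("scene","top","wrist"):
    g=arm.get_image(n);d[n]=g
    cv2.imwrite(f"pics/{n}.png",cv2.resize(g["image"][:,:,::-1],(800,600),interpolation=cv2.INTER_CUBIC))
    print(n,{k:v for k,v in g.items() if k!="image"})
pickle.dump(d,open("d.pkl","wb"))
print(arm.read_state())
E
```

```text
scene {'fx': 496.4556573000124, 'fy': 496.4556573000124, 'cx': 256.08459803783796, 'cy': 197.59015875296348, 'k1': -0.1821954203219515, 'xyz': array([-233.34577863,  777.73964289,  875.08960482]), 'rotation': array([-0.33187681,  0.82452111, -0.42283145,  0.17673793])}
top {'fx': 382.24468869010803, 'fy': 382.24468869010803, 'cx': 256.5824342577834, 'cy': 194.79916529793888, 'k1': -0.05757013261457076, 'xyz': array([ 420.23025039,    2.03907922, 1119.36406953]), 'rotation': array([ 0.71368387, -0.69832604,  0.04381045, -0.03281349])}
wrist {'fx': 275.6198171761932, 'fy': 275.6198171761932, 'cx': 257.9640730626562, 'cy': 191.96798962082607, 'k1': -0.0051734698183929125, 'xyz': array([ 183.91482126, -600.64127424,  373.34676883]), 'rotation': array([0.5471002 , 0.82675997, 0.10989211, 0.07122529])}
{'clock': 0.15, 'joints': array([-9.10380185e-01,  3.85370569e-01,  6.95803571e-03, -3.54696290e-04,
       -1.19401009e+00, -2.58625980e-01]), 'joint_vel': array([ 0.00145329, -0.00231592,  0.00249866,  0.00211725, -0.00174554,
        0.0006397 ]), 'joint_efforts': array([-4.27170653e-04, -3.92678297e+01,  1.88581181e+01,  4.18866813e+00,
       -3.43633168e-03, -1.31700624e-07]), 'position': array([ 244.29496833, -574.84943997,  255.48525693]), 'ee_rot': array([-1.99482349e-01,  9.79901068e-01,  8.01910178e-04, -2.12892309e-04]), 'contact_force': array([ 0.27903289, -0.69961104, -0.3533352 ]), 'wrist_torque': array([0.03169046, 0.02325373, 0.01376646]), 'grasp_force': 0.0, 'gripper_width': 85.6401249470998}
```

View pics/top.png

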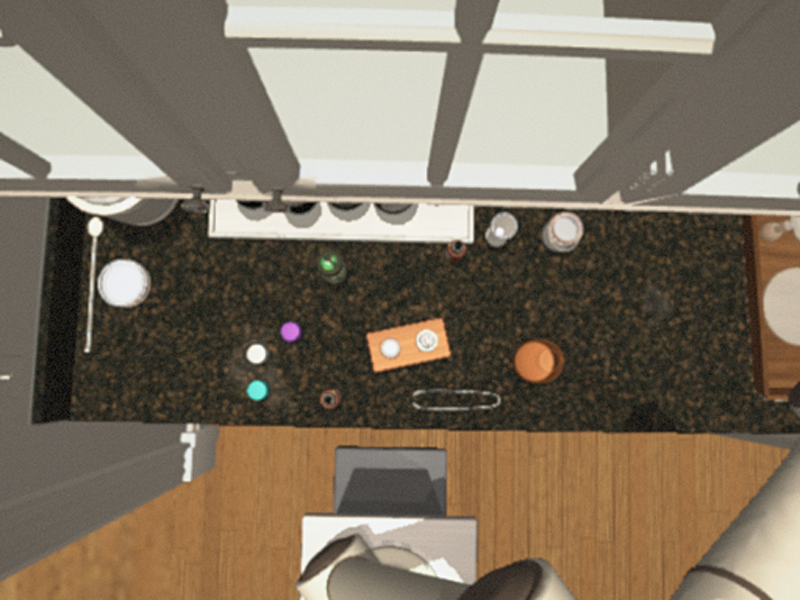

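View pics/scene.png

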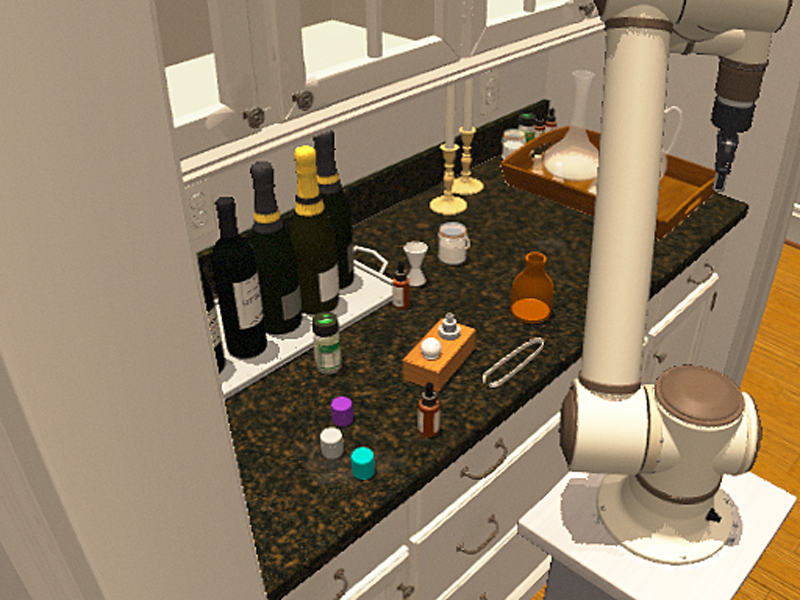

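The top picture (800x600) shows the pourer at (427,340), the stopper at (390,348) and the open bottle at (540,361). The three cap candidates are white/steel (256,354), purple (290,331) and turquoise (257,390). Only the steel-coloured one fits the description. I'll confirm that in a crop.

```bash
cat > h.py <<'E'
import numpy as np,cv2
from scipy.spatial.transform import Rotation as R
def ray(g,p):
    K=np.array([[g['fx'],0,g['cx']],[0,g['fy'],g['cy']],[0,0,1]])
    q=cv2.undistortPoints(np.array([[p]],float),K,np.array([g['k1'],0,0,0.]))[0,0]
    v=R.from_quat(g['rotation']).as_matrix()@np.array([q[0],q[1],1]);return np.array(g['xyz']),v/np.linalg.norm(v)
def atz(g,p,z):
    o,v=ray(g,p);return (o+v*(z-o[2])/v[2]).round(1)
def proj(g,X):
    c=R.from_quat(g['rotation']).as_matrix().T@(np.array(X,float)-g['xyz']);s=c[:2]/c[2]
    s=s*(1+g['k1']*(s@s));return np.array([g['fx']*s[0]+g['cx'],g['fy']*s[1]+g['cy']])
E
python3 - <<'E'
from h import *;import pickle
d=pickle.load(open('d.pkl','rb'));t=d['top'];s=.64
for n,p,z in[("cap",(256,354),36),("pourer",(427,340),85),("stopper",(390,348),72),("bottle",(543,360),125),("bottle base",(535,361),50),("bit_a",(331,398),100),("bitb",(457,247),100)]:
    print(n,atz(t,np.array(p)*s,z))
for p in[(368,334),(445,320),(450,357),(376,371)]:print('rack',atz(t,np.array(p)*s,45))
S=d['scene']
for n,p,z in[("cap",(332,435),36),("pourer spout",(450,316),85),("bottle lip",(537,258),125),("bitters a tip",(429,388),102)]:print('scene',n,atz(S,np.array(p)*s,z))
a=cv2.resize(t['image'][195:270,140:290],(800,400),interpolation=cv2.INTER_CUBIC)
E=S['image']
b=np.hstack([cv2.resize(E[245:320,190:265],(200,200),interpolation=3),cv2.resize(E[190:265,255:330],(200,200),interpolation=3),cv2.resize(E[150:225,305:380],(200,200),interpolation=3),cv2.resize(t['image'][205:255,320:370],(200,200),interpolation=3)])
cv2.imwrite('pics/crop.png',np.vstack([a,b])[:,:,::-1])
E
```

```text
cap [442.2 246.5  36. ]
pourer [471.9 -59.4  85. ]
stopper [457.2   4.4  72. ]
bottle [ 440.5 -251.7  125. ]
bottle base [ 440.  -256.3   50. ]
bit_a [369.7 102.  100. ]
bitb [ 634.  -108.2  100. ]
rack [482.4  44.6  45. ]
rack [510.8 -93.7  45. ]
rack [ 444.3 -103.6   45. ]
rack [416.5  28.6  45. ]
scene cap [438.4 248.7  36. ]
scene pourer spout [468.  -56.1  85. ]
scene bottle lip [ 435.3 -261.   125. ]
scene bitters a tip [354.4 122.4 102. ]
```

View pics/crop.png

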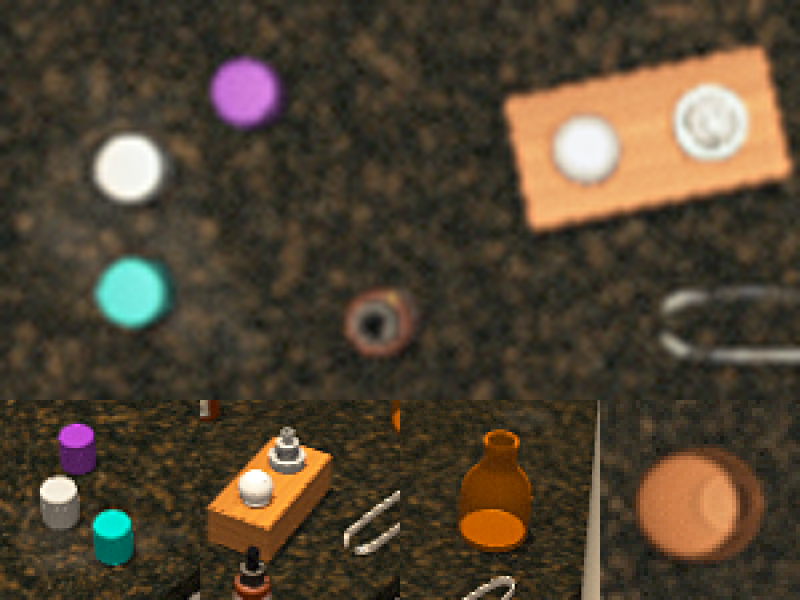

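The crop confirms it: the plain steel-white cap at top-crop (130,168) is the one meant, and purple (245,92) and turquoise (132,292) are look-alikes. The pourer hangs at (711,122) in the block, and the bottle's lip is right of its body centre in the last inset. I'll move over the pourer.

```bash
python3 -m pendant '[[-0.034,0.032,0,0,0,0,0.085],[-0.034,0.032,0,0,0,0,0.085],[-0.034,0.032,0,0,0,0,0.085],[-0.034,0.032,0,0,0,0,0.085],[-0.034,0.032,0,0,0,0,0.085],[-0.034,0.032,0,0,0,0,0.085],[-0.034,0.032,0,0,0,0,0.085],[-0.034,0.032,0,0,0,0,0.085],[-0.034,0.032,0,0,0,0,0.085],[-0.034,0.032,0,0,0,0,0.085],[-0.034,0.032,0,0,0,0,0.085],[-0.034,0.032,0,0,0,0,0.085]]'
python3 -m pendant '[[0,0,0.006,0,0,-8,0.085],[0,0,0.006,0,0,-8,0.085],[0,0,0.006,0,0,-8,0.085],[0,0,0.006,0,0,-8,0.085],[0,0,0.006,0,0,-8,0.085],[0,0,0.006,0,0,-8,0.085],[0,0,0.006,0,0,-8,0.085],[0,0,0.006,0,0,-8,0.085],[0,0,0.006,0,0,-8,0.085],[0,0,0.006,0,0,-8,0.085],[0,0,0,0,0,0,0.085],[0,0,0,0,0,0,0.085]]'
python3 - <<'E'
from bench import arm
from h import *;import pickle
g=arm.get_image('wrist');pickle.dump(g,open('w1.pkl','wb'))
cv2.imwrite('pics/w1.png',cv2.resize(g["image"][:,:,::-1],(800,600),interpolation=3))
s=arm.read_state();print(s['position'],R.from_quat(s['ee_rot']).as_matrix().round(3))
print(g['xyz'],proj(g,(470,-58,85))/.64,proj(g,(470,-58,57))/.64)
E
```

```text
clock: 1.35
position: [470.0, -60.3, 256.4]
ee_rot: [-0.2, 0.98, 0.0, 0.0]
contact_force: [0.3, -0.3, -0.1]
gripper_width: 85.1
grasp_force: 0.0
clock: 2.55
position: [469.7, -62.3, 196.3]
ee_rot: [0.782, -0.624, -0.0, 0.0]
contact_force: [-0.2, -0.0, -0.4]
gripper_width: 85.4
grasp_force: 0.0
[469.88583394 -62.21580982 196.51324599] [[ 0.223 -0.975  0.   ]
 [-0.975 -0.223 -0.   ]
 [ 0.    -0.    -1.   ]]
[ 484.2113308  -126.14948109  314.31493463] [400.62313589 313.62508005] [400.86565108 300.47997162]
```

View pics/w1.png

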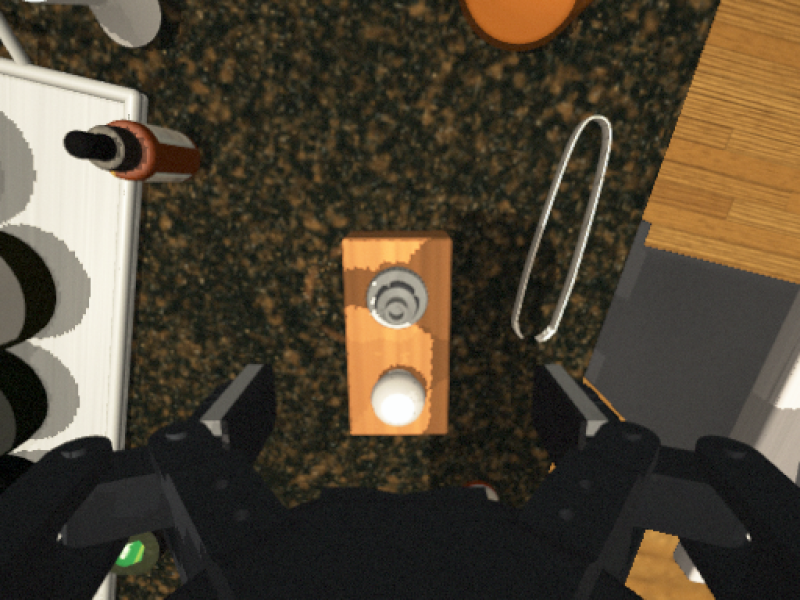

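The wrist view shows the pourer's collar centred at about (398,297) and its spout tip at (397,307), square between the fingers. The stopper is at (398,397), out of the fingers' way.

Run:
```python
from h import *;import pickle
g=pickle.load(open('w1.pkl','rb'));s=.64
print('collar',atz(g,np.array((397.5,297.5))*s,55),'spout',atz(g,np.array((397,307))*s,85),'ball',atz(g,np.array((398,397))*s,60))
T=np.array([[.223,-.975],[-.975,-.223]])
for p in[(342,240),(452,235),(449,434),(351,436)]:print(atz(g,np.array(p)*s,45))
# hough-ish: bright collar contour
im=cv2.cvtColor(g['image'],cv2.COLOR_RGB2HSV)[170:215,225:285];m=((im[...,1]<60)&(im[...,2]>70)).astype('uint8')
c=max(cv2.findContours(m,0,1)[0],key=cv2.contourArea);(x,y),r=cv2.minEnclosingCircle(c);print(x+225,y+170,r,atz(g,(x+225,y+170),57))
for q in[(466,-59),(471,-62),(468,-58)]:print(q,T.T@(np.array(q)-(469.9,-62.2)))
```

```text
collar [472.4 -58.9  55. ] spout [472.8 -61.3  85. ] ball [457.6   5.1  60. ]
[513.8 -84.8  45. ]
[ 447.7 -103.1   45. ]
[414.5  33.   45. ]
[481.7  50.   45. ]
253.6547622680664 190.1904754638672 19.47995948791504 [473.2 -59.4  57. ]
(466, -59) [-3.9897  3.0889]
(471, -62) [ 0.0503 -1.1171]
(468, -58) [-4.5187  0.9159]
```

```bash
python3 -m pendant '[[-0.0024,-0.003,0.03,0,0,0,0.085],[0,0,0.04,0,0,0,0.085],[0,0,0.035,0,0,0,0.085],[0,0,0.015,0,0,0,0.085],[0,0,0.006,0,0,0,0.085],[0,0,0,0,0,0,0.085],[0,0,0,0,0,0,0.03],[0,0,0,0,0,0,0.03],[0,0,0,0,0,0,0.03],[0,0,0,0,0,0,0.03],[0,0,0,0,0,0,0.03],[0,0,0,0,0,0,0.03]]'
```

```text
clock: 3.8
position: [471.5, -59.4, 71.4]
ee_rot: [0.783, -0.622, -0.0, 0.0]
contact_force: [-3.4, 0.0, 6.8]
gripper_width: 35.3
grasp_force: 59.0
```

```bash
python3 -m pendant '[[0,0,-0.01,0,0,0,0.03],[0,0,-0.03,0,0,0,0.03],[0,0,-0.04,0,0,0,0.03],[0,0,-0.04,0,0,0,0.03],[0,0,-0.03,0,0,0,0.03],[0,0,0,0,0,0,0.03]]'
python3 - <<'E'
from bench import arm
from h import *;import pickle
g=arm.get_image('wrist');pickle.dump(g,open('w2.pkl','wb'))
f=arm.get_image('scene');pickle.dump(f,open('s2.pkl','wb'))
print(arm.read_state()['position'])
a=cv2.resize(g["image"][:,:,::-1][110:384,100:412],(500,440),interpolation=3)
b=cv2.resize(f["image"][:,:,::-1][60:280,250:370],(240,440),interpolation=3)
cv2.imwrite('pics/w2.png',np.hstack([a,b]))
E
```

```text
clock: 4.4
position: [474.7, -59.0, 225.6]
ee_rot: [0.783, -0.622, 0.004, -0.004]
contact_force: [0.5, 1.0, -2.5]
gripper_width: 35.0
grasp_force: 60.4
[471.77041424 -59.07219178 220.86483934]
```

View pics/w2.png

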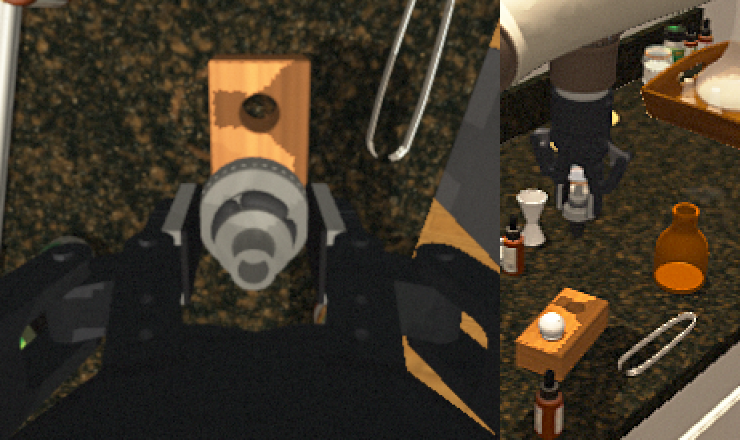

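The pourer is held: collar centred at crop (253,213), spout tip at (254,271), and the hole in the block is empty. Next I check its tilt and offset in the grip, and fit the bottle mouth.

Run:
```python
from h import *;import pickle
from bench import arm
g=pickle.load(open('w2.pkl','rb'));s=arm.read_state();P=s['position'];M=R.from_quat(s['ee_rot']).as_matrix()
print(P,s['ee_rot'])
f=lambda p:(100+p[0]*312/500,110+p[1]*274/440)
for dz in(-6,-10,-14,-18,-22):   # collar-top height rel. TCP
    for nm,p,off in(('collar',(253.5,213),0),('spout',(254,271),28)):
        q=atz(g,f(p),P[2]+dz+off); print(dz,nm,(M.T@(q-P)).round(1))
    e=[proj(g,P+M@np.array([a,b,-dz])) for a,b in((0,19),(0,-19),(19,0),(-19,0))]
    print('  proj',[((q[0]-100)*500/312,(q[1]-110)*440/274) for q in e])
t=pickle.load(open('d.pkl','rb'))['top']
im=t['image'][205:255,320:372];hsv=cv2.cvtColor(im,cv2.COLOR_RGB2HSV)
cv2.imwrite('pics/b.png',cv2.resize(im[:,:,::-1],(600,577),interpolation=2))
```

```text
[471.77041424 -59.07219178 220.86483934] [ 7.82543884e-01 -6.22594821e-01  1.74164014e-04 -8.53290430e-04]
-6 collar [ 4.7 -2.7  6. ]
-6 spout [  1.7  -2.3 -22. ]
  proj [(np.float64(321.3810520887755), np.float64(226.94098878208447)), (np.float64(202.78683658838654), np.float64(226.2177449598815)), (np.float64(262.4302019778644), np.float64(170.53813906582158)), (np.float64(261.6214424412588), np.float64(278.84238093498607))]
-10 collar [ 2.8 -2.8 10. ]
-10 spout [ -0.9  -2.4 -18. ]
  proj [(np.float64(319.68958686404875), np.float64(221.26295060912514)), (np.float64(204.24463387213055), np.float64(220.57228282513188)), (np.float64(262.3014908436667), np.float64(166.2169896931961)), (np.float64(261.52222670345265), np.float64(272.0264820465328))]
-14 collar [ 0.9 -2.8 14. ]
-14 spout [ -3.3  -2.4 -14. ]
  proj [(np.float64(318.0856123911338), np.float64(215.87883786360555)), (np.float64(205.62718181647296), np.float64(215.21839823149148)), (np.float64(262.179662059327), np.float64(162.12714581115642)), (np.float64(261.42795764356663), np.float64(265.5514032284448))]
-18 collar [-0.9 -2.8 18. ]
-18 spout [ -5.9  -2.4 -10. ]
  proj [(np.float64(316.5625191358283), np.float64(210.76642872825212)), (np.float64(206.9401539668772), np.float64(210.13409484208245)), (np.float64(262.0641782869287), np.float64(158.25052935006164)), (np.float64(261.33827491174554), np.float64(259.3922449743649))]
-22 collar [-2.9 -2.9 22. ]
-22 spout [-8.5 -2.4 -6. ]
  proj [(np.float64(315.1143462639526), np.float64(205.90568402328046)), (np.float64(208.18866808513388), np.float64(205.29953228871648)), (np.float64(261.95455667736803), np.float64(154.57089733233337)), (np.float64(261.2528522737663), np.float64(253.52647188420835))]
```

View pics/b.png

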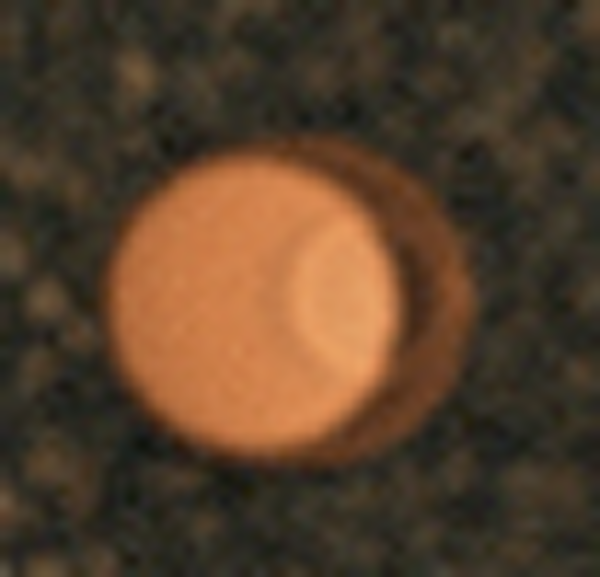

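Run:
```python
from h import *;import pickle
from bench import arm
d=pickle.load(open('d.pkl','rb'));t=d['top']
n=lambda x,y:(320+(x+.5)/11.54-.5,205+(y+.5)/11.54-.5)
print('base',atz(t,n(255,305),3),'body',atz(t,n(310,300),50),'lipL',atz(t,n(292,300),125))
print('scene lip',atz(d['scene'],(305+100*.375,150+38*.375),125))
s=arm.read_state();P=s['position'];M=R.from_quat(s['ee_rot']).as_matrix()
print(P,M.T@(np.array([439.,-257,P[2]])-P))
```

```text
base [ 441.  -265.4    3. ] body [ 441.6 -267.6   50. ] lipL [ 440.  -244.6  125. ]
scene lip [ 440.6 -262.5  125. ]
[471.77041424 -59.07219178 220.86483934] [185.49879698  76.41625042  -0.26515493]
```

```bash
python3 -m pendant '[[0.018,0.0096,0,0,0,0,0.03],[0.018,0.0095,0,0,0,0,0.03],[0.018,0.0095,0,0,0,0,0.03],[0.018,0.0095,0,0,0,0,0.03],[0.018,0.0095,0,0,0,0,0.03],[0.018,0.0095,0,0,0,0,0.03],[0.018,0.0095,0,0,0,0,0.03],[0.018,0.0095,0,0,0,0,0.03],[0,0,0,0,0,0,0.03],[0,0,0,0,0,0,0.03],[0,0,0,0,0,0,0.03],[0,0,0,0,0,0,0.03]]'
python3 - <<'E'
from bench import arm
from h import *;import pickle
s=arm.read_state();g=arm.get_image('wrist');pickle.dump((g,s),open('w3.pkl','wb'))
P=s['position'];M=R.from_quat(s['ee_rot']).as_matrix();print(P,s['ee_rot'],arm.read_state()['position'])
# crop x100..412, y60..294 at 2.56x
k=2.56;im=cv2.resize(g['image'][:,:,::-1][60:294,100:412],None,fx=k,fy=k,interpolation=2)
def circ(c,r,col,W=True):
    a=np.linspace(0,2*np.pi,60);q=[]
    for x in a:
        X=c+r*np.array([np.cos(x),np.sin(x),0]); q.append((proj(g,X)-(100,60)+.5)*k-.5)
    cv2.polylines(im,[np.array(q).round().astype(int)],True,col,1)
dz=-12
circ(P+[0,0,dz],19,(0,0,255));circ(P+[0,0,dz+28],6,(0,0,255))
circ(np.array([440.5,-265,125]),19.5,(0,255,0));circ(np.array([440.5,-265,125]),13.7,(0,255,0))
cv2.imwrite('pics/w3.png',im)
E
```

```text
clock: 5.7
position: [430.5, -216.0, 220.0]
ee_rot: [0.783, -0.622, -0.0, 0.0]
contact_force: [-0.0, 0.2, -1.9]
gripper_width: 34.8
grasp_force: 60.4
[ 430.49069879 -215.99539278  219.95720469] [ 7.83020756e-01 -6.21995458e-01 -3.64653587e-04  1.13377773e-04] [ 430.55408374 -216.03546744  220.10934003]
```

View pics/w3.png

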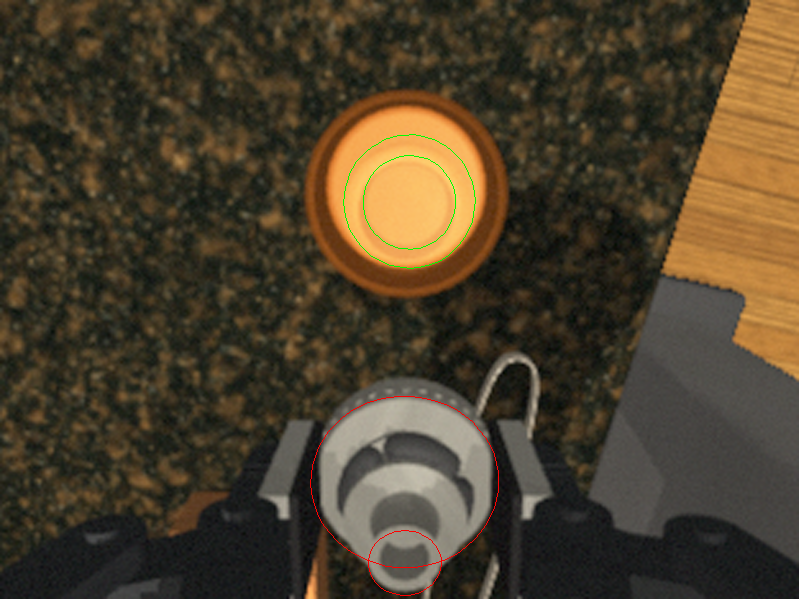

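The wrist view shows the mouth's faint rim lying on my predicted green circles at (409,203). The held pourer is upright and centred on the TCP, with the collar at (406,475) and the spout tip at (404,560). Next I check against the body outline (centre (407,194), radius 101) and compute the shift.

Run:
```python
from h import *;import pickle
from bench import arm
g,s=pickle.load(open('w3.pkl','rb'));P=s['position'];M=R.from_quat(s['ee_rot']).as_matrix()
for z in(30,45,55):
    q=[atz(g,((x+.5)/2.56+99.5,(y+.5)/2.56+59.5),z) for x,y in((306,194),(508,194),(407,90),(407,297))]
    print(z,np.mean(q,0),np.linalg.norm(q[0]-q[1]),np.linalg.norm(q[2]-q[3]))
# radial edge search of lip circle: fit x,y maximizing gradient along outer/inner rim
gr=cv2.GaussianBlur(g['image'].astype(float),(0,0),1).sum(2)
a=np.linspace(0,2*np.pi,90,endpoint=False)
from scipy.ndimage import map_coordinates as mc
def ring(c,r):
    q=np.array([proj(g,(c[0]+r*np.cos(t),c[1]+r*np.sin(t),125)) for t in a]);return mc(gr,[q[:,1],q[:,0]],order=1)
for r in(13.7,19.5):
    res=sorted(((abs((ring((x,y),r+.8)-ring((x,y),r-.8)).mean()),x,y) for x in np.arange(435,447,1.) for y in np.arange(-271,-258,1.)),reverse=True)
    print(r,res[:4])
print(M.T@(np.array([440.5,-265,P[2]])-P))
```

```text
30 [ 439.925 -261.025   30.   ] 86.54854129331125 87.17826564000916
45 [ 440.175 -261.95    45.   ] 82.32860985101107 82.98102192670319
55 [ 440.35 -262.55   55.  ] 79.4654641967188 80.09519336389666
13.7 [(np.float64(48.40998838899676), np.float64(435.0), np.float64(-261.0)), (np.float64(47.449629242666276), np.float64(436.0), np.float64(-260.0)), (np.float64(46.431225021137095), np.float64(435.0), np.float64(-262.0)), (np.float64(46.11677487532667), np.float64(446.0), np.float64(-259.0))]
19.5 [(np.float64(65.77972358538078), np.float64(439.0), np.float64(-271.0)), (np.float64(64.87799748221748), np.float64(441.0), np.float64(-264.0)), (np.float64(64.57763787621639), np.float64(440.0), np.float64(-265.0)), (np.float64(63.74925405479271), np.float64(446.0), np.float64(-271.0))]
[ 4.99984912e+01  1.33719648e+00 -2.06564322e-02]
```

```bash
python3 -m pendant '[[0.016,0.0004,0,0,0,0,0.03],[0.016,0.0004,0,0,0,0,0.03],[0.017,0.0004,0,0,0,0,0.03],[0,0,0,0,0,0,0.03],[0,0,0.02,0,0,0,0.03],[0,0,0.015,0,0,0,0.03],[0,0,0.01,0,0,0,0.03],[0,0,0.005,0,0,0,0.03],[0,0,0,0,0,0,0.03],[0,0,0,0,0,0,0.03]]'
```

```text
clock: 6.75
position: [440.8, -264.7, 170.9]
ee_rot: [0.783, -0.622, 0.001, -0.0]
contact_force: [0.3, 0.7, -1.1]
gripper_width: 35.2
grasp_force: 60.4
```

```bash
python3 -m pendant '[[0,0,0.005,0,0,0,0.03],[0,0,0.004,0,0,0,0.03],[0,0,0.003,0,0,0,0.03],[0,0,0.002,0,0,0,0.03],[0,0,0.001,0,0,0,0.03],[0,0,0,0,0,0,0.03],[0,0,0,0,0,0,0.03]]'
```

```text
clock: 7.45
position: [440.4, -264.7, 155.4]
ee_rot: [0.783, -0.622, 0.0, -0.0]
contact_force: [0.3, 0.1, -2.3]
gripper_width: 35.0
grasp_force: 60.4
```

No lateral force. Continuing down until the collar makes contact.

```bash
python3 -m pendant '[[0,0,0.0015,0,0,0,0.03],[0,0,0.001,0,0,0,0.03],[0,0,0.001,0,0,0,0.03],[0,0,0.0005,0,0,0,0.03],[0,0,0,0,0,0,0.03],[0,0,0,0,0,0,0.03]]'
```

```text
clock: 8.05
position: [440.4, -264.7, 151.7]
ee_rot: [0.783, -0.622, 0.0, 0.0]
contact_force: [-1.5, 1.2, 2.2]
gripper_width: 35.2
grasp_force: 60.7
```

```bash
python3 -m pendant '[[0,0,0.0005,0,0,0,0.03],[0,0,0.0005,0,0,0,0.03],[0,0,0,0,0,0,0.03],[0,0,0,0,0,0,0.03]]'
```

```text
clock: 8.45
position: [440.5, -264.8, 151.6]
ee_rot: [0.783, -0.622, 0.001, 0.0]
contact_force: [-4.2, 1.7, 7.1]
gripper_width: 35.5
grasp_force: 61.3
```

```bash
python3 -m pendant '[[0,0,0,0,0,0,0.06],[0,0,0,0,0,0,0.085],[0,0,0,0,0,0,0.085],[0,0,0,0,0,0,0.085],[0,0,-0.02,0,0,0,0.085],[0,0,-0.04,0,0,0,0.085],[0,0,-0.04,0,0,0,0.085],[0,0,0,0,0,0,0.085],[0,0,0,0,0,0,0.085],[0,0,0,0,0,0,0.085]]'
python3 - <<'E'
from bench import arm
from h import *;import pickle
s=arm.read_state();g=arm.get_image('wrist');f=arm.get_image('scene');pickle.dump((g,s,f),open('w4.pkl','wb'))
print(s['position'])
a=cv2.resize(g["image"][:,:,::-1][80:305,150:375],(500,500),interpolation=2)
b=cv2.resize(f["image"][:,:,::-1][130:230,300:360],(300,500),interpolation=2)
cv2.imwrite('pics/w4.png',np.hstack([a,b]))
print((proj(g,(440.5,-264.7,137))-(150,80))*500/225,(proj(g,(440.5,-264.7,165))-(150,80))*500/225)
E
```

```text
clock: 9.45
position: [439.7, -264.4, 249.2]
ee_rot: [0.783, -0.622, -0.001, 0.0]
contact_force: [0.3, -0.1, -0.6]
gripper_width: 84.9
grasp_force: 0.0
[ 439.66057314 -264.36663184  249.16398329]
[237.23623912 255.95629102] [237.01503126 277.99866545]
```

View pics/w4.png

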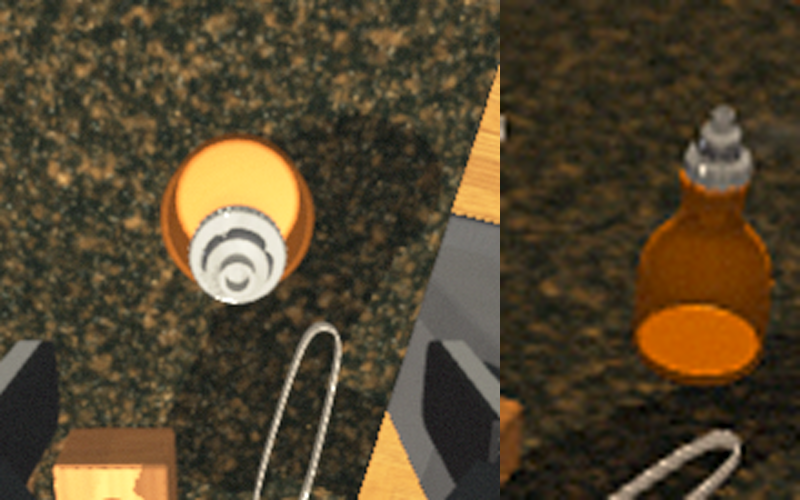

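The pourer is seated. Its collar is at (238,256) against a prediction of (237,256), with the spout centred above it. The scene inset shows the collar on the lip and the bottle upright. On to the cap.

```bash
python3 -m pendant '[[-0.0415,-0.0096,0,0,0,0,0.085],[-0.0415,-0.0096,0,0,0,0,0.085],[-0.0415,-0.0096,0,0,0,0,0.085],[-0.0415,-0.0096,0,0,0,0,0.085],[-0.0415,-0.0096,0,0,0,0,0.085],[-0.0415,-0.0096,0,0,0,0,0.085],[-0.0415,-0.0096,0,0,0,0,0.085],[-0.0415,-0.0096,0,0,0,0,0.085],[-0.0415,-0.0096,0,0,0,0,0.085],[-0.0415,-0.0096,0,0,0,0,0.085],[-0.0415,-0.0096,0,0,0,0,0.085],[-0.0415,-0.0096,0,0,0,0,0.085]]'
python3 -m pendant '[[0,0,0.01,0,0,-8.2,0.085],[0,0,0.01,0,0,-8.2,0.085],[0,0,0.01,0,0,-8.2,0.085],[0,0,0.01,0,0,-8.2,0.085],[0,0,0.01,0,0,-8.2,0.085],[0,0,0,0,0,-8.0,0.085],[0,0,0,0,0,0,0.085],[0,0,0,0,0,0,0.085],[0,0,0,0,0,0,0.085]]'
python3 - <<'E'
from bench import arm
from h import *;import pickle
s=arm.read_state();g=arm.get_image('wrist');pickle.dump((g,s),open('w5.pkl','wb'))
P=s['position'];M=R.from_quat(s['ee_rot']).as_matrix();print(P,M.round(3))
p0=proj(g,(440.5,247.5,36));print(p0)
h=cv2.cvtColor(g['image'],cv2.COLOR_RGB2HSV)
m=((h[...,1]<45)&(h[...,2]>165)).astype('uint8')
for c in cv2.findContours(m,0,1)[0]:
    if cv2.contourArea(c)>60:
        (x,y),r=cv2.minEnclosingCircle(c);print(x,y,r,cv2.contourArea(c),atz(g,(x,y),36),(M.T@(atz(g,(x,y),36)-P)).round(1))
x,y=p0.astype(int)
im=g['image'][:,:,::-1];cv2.imwrite('pics/w5.png',cv2.resize(im,(800,600),interpolation=2))
E
```

```text
clock: 10.75
position: [439.7, 248.0, 249.3]
ee_rot: [0.783, -0.622, -0.0, 0.001]
contact_force: [1.9, -0.8, -0.0]
gripper_width: 84.9
grasp_force: 0.0
clock: 11.65
position: [440.4, 246.5, 200.2]
ee_rot: [0.97, -0.243, -0.0, 0.0]
contact_force: [-0.7, 0.3, 0.6]
gripper_width: 84.7
grasp_force: 0.0
[440.38643259 246.49032641 200.1929092 ] [[ 0.882 -0.471 -0.   ]
 [-0.471 -0.882 -0.   ]
 [-0.     0.    -1.   ]]
[257.07427137 182.69925659]
437.0 361.5 28.692432403564453 654.0 [125.9 155.2  36. ] [-234.4  228.6  164.3]
502.17999267578125 295.5 17.833847045898438 366.5 [182.8  55.8  36. ] [-137.4  289.5  164.3]
16.5 266.5 26.315494537353516 141.0 [483.5 538.   36. ] [ -99.2 -277.5  164.1]
254.6351318359375 179.19369506835938 16.475292205810547 753.0 [445. 248.  36.] [  3.4  -3.5 164.2]
3.5 189.0 38.16094207763672 2047.5 [561.2 488.4  36. ] [  -7.3 -270.3  164.1]
496.7903137207031 39.564517974853516 25.825349807739258 1306.0 [456.1 -12.8  36. ] [136.  221.3 164.2]
72.5 0.0 39.500099182128906 1406.5 [666.7 314.3  36. ] [ 167.7 -166.4  164.2]
```

View pics/w5.png

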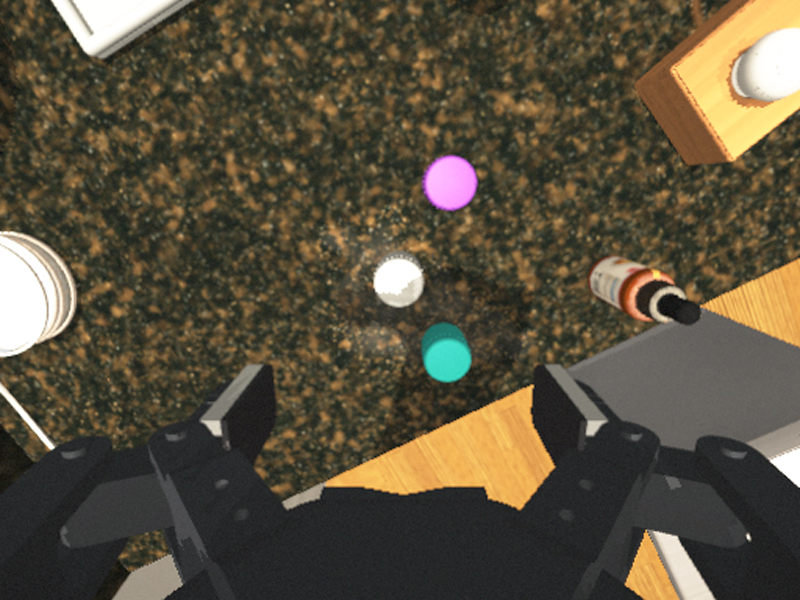

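The steel cap is at (399,281), between purple (450,183) and turquoise (446,353). The finger line (left to right) is clear of both. Descending and gripping.

```bash
python3 -m pendant '[[0.0028,-0.0027,0.03,0,0,0,0.085],[0,0,0.04,0,0,0,0.085],[0,0,0.04,0,0,0,0.085],[0,0,0.03,0,0,0,0.085],[0,0,0.017,0,0,0,0.085],[0,0,0.006,0,0,0,0.085],[0,0,0,0,0,0,0.06],[0,0,0,0,0,0,0.028],[0,0,0,0,0,0,0.028],[0,0,0,0,0,0,0.028],[0,0,0,0,0,0,0.028],[0,0,0,0,0,0,0.028]]'
```

```text
clock: 12.9
position: [445.0, 248.5, 38.6]
ee_rot: [0.97, -0.241, 0.001, -0.001]
contact_force: [-0.7, 0.3, 6.7]
gripper_width: 32.4
grasp_force: 59.3
```

```bash
python3 -m pendant '[[0,0,-0.01,0,0,0,0.028],[0,0,-0.033,0,0,0,0.028],[0,0,-0.04,0,0,0,0.028],[0,0,-0.04,0,0,0,0.028],[0,0,-0.04,0,0,0,0.028],[0,0,-0.03,0,0,0,0.028],[0,0,0,0,0,0,0.028],[0,0,0,0,0,0,0.028]]'
python3 -m pendant '[[0.0156,0.0378,0,0,0,0,0.028],[0.0156,0.0378,0,0,0,0,0.028],[0.0156,0.0378,0,0,0,0,0.028],[0.0156,0.0378,0,0,0,0,0.028],[0.0156,0.0378,0,0,0,0,0.028],[0.0156,0.0378,0,0,0,0,0.028],[0.0156,0.0378,0,0,0,0,0.028],[0.0156,0.0378,0,0,0,0,0.028],[0.0156,0.0378,0,0,0,0,0.028],[0.0156,0.0378,0,0,0,0,0.028],[0.0156,0.0378,0,0,0,0,0.028],[0.0156,0.0378,0,0,0,0,0.028]]'
python3 -m pendant '[[0,0,0,0,0,0,0.028],[0,0,0,0,0,0,0.028],[0,0,0,0,0,0,0.028]]'
python3 - <<'E'
from bench import arm
from h import *;import pickle
s=arm.read_state();g=arm.get_image('wrist');pickle.dump((g,s),open('w6.pkl','wb'))
P=s['position'];M=R.from_quat(s['ee_rot']).as_matrix();print(P,s['joints'],M.round(3))
k=2.56;im=cv2.resize(g['image'][:,:,::-1][60:294,100:412],None,fx=k,fy=k,interpolation=2)
def circ(c,r,col):
    q=[(proj(g,c+r*np.array([np.cos(x),np.sin(x),0]))-(100,60)+.5)*k-.5 for x in np.linspace(0,6.28,60)]
    cv2.polylines(im,[np.array(q).round().astype(int)],True,col,1)
circ(P+[0,0,-1.5],17,(0,0,255));circ(P+[0,0,-37.5],17,(255,0,255))
B=np.array([440.5,-264.7,0]);circ(B+[0,0,137],19,(0,255,0));circ(B+[0,0,165],6,(0,255,0))
cv2.imwrite('pics/w6.png',im)
E
```

```text
clock: 13.7
position: [443.6, 247.3, 230.9]
ee_rot: [0.97, -0.242, -0.0, -0.001]
contact_force: [-0.1, -0.2, -0.9]
gripper_width: 32.6
grasp_force: 59.7
clock: 14.9
position: [395.0, -242.1, 228.7]
ee_rot: [0.97, -0.242, -0.002, -0.0]
contact_force: [-0.2, -0.9, -1.1]
gripper_width: 32.7
grasp_force: 59.7
clock: 15.2
position: [396.0, -240.1, 229.4]
ee_rot: [0.97, -0.242, -0.001, -0.0]
contact_force: [-0.2, -0.1, -0.2]
gripper_width: 32.4
grasp_force: 59.8
[ 396.01116425 -240.1060332   229.36474086] [-1.93013858e-01  1.32385141e-01 -4.11942295e-01 -4.90141391e-04
 -1.02885688e+00  1.27620264e+00] [[ 0.883 -0.469 -0.002]
 [-0.469 -0.883  0.001]
 [-0.002  0.    -1.   ]]
```

View pics/w6.png

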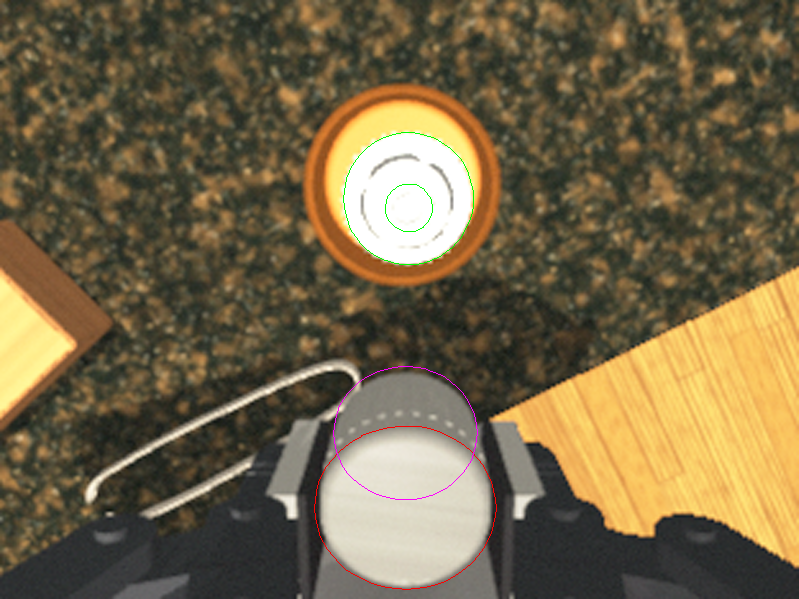

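Collar and spout lie right on the green prediction at (409,198) and (409,208). The cap is held upright, top at (406,508), within about 1 mm of the TCP axis. Aligning and lowering to just above the ring.

```bash
python3 -m pendant '[[0.017,0.0003,0,0,0,0,0.028],[0.017,0.0003,0,0,0,0,0.028],[0.0172,0.0003,0,0,0,0,0.028],[0,0,0,0,0,0,0.028],[0,0,0,0,0,0,0.028],[0,0,0.014,0,0,0,0.028],[0,0,0.012,0,0,0,0.028],[0,0,0.009,0,0,0,0.028],[0,0,0.005,0,0,0,0.028],[0,0,0,0,0,0,0.028],[0,0,0,0,0,0,0.028],[0,0,0,0,0,0,0.028]]'
```

```text
clock: 16.45
position: [441.7, -265.8, 190.8]
ee_rot: [0.97, -0.242, 0.001, 0.0]
contact_force: [0.1, -0.3, 0.0]
gripper_width: 32.2
grasp_force: 59.8
```

```bash
python3 -m pendant '[[-0.0008,0,0.003,0,0,0,0.028],[0,0,0.002,0,0,0,0.028],[0,0,0.001,0,0,0,0.028],[0,0,0.001,0,0,0,0.028],[0,0,0.001,0,0,0,0.028],[0,0,0.001,0,0,0,0.028],[0,0,0,0,0,0,0.028]]'
```

```text
clock: 17.15
position: [442.1, -265.6, 183.1]
ee_rot: [0.97, -0.241, 0.002, 0.0]
contact_force: [-0.2, 1.7, 8.2]
gripper_width: 32.7
grasp_force: 60.7
```

```bash
python3 -m pendant '[[0,0,0.001,0,0,0,0.028],[0,0,0.001,0,0,0,0.028],[0,0,0,0,0,0,0.028]]'
```

```text
clock: 17.45
position: [442.4, -265.8, 182.0]
ee_rot: [0.97, -0.241, 0.002, 0.001]
contact_force: [-0.2, 2.8, 11.6]
gripper_width: 32.7
grasp_force: 61.0
```

```bash
python3 -m pendant '[[-0.0005,0,0.001,0,0,0,0.028],[0,0,0.001,0,0,0,0.028],[0,0,0,0,0,0,0.028]]'
```

```text
clock: 17.75
position: [441.9, -265.4, 179.4]
ee_rot: [0.97, -0.241, 0.002, 0.0]
contact_force: [0.7, 2.0, 4.6]
gripper_width: 32.5
grasp_force: 60.4
```

```bash
python3 -m pendant '[[0,0,0.001,0,0,0,0.028],[0,0,0.001,0,0,0,0.028],[0,0,0,0,0,0,0.028]]'
```

```text
clock: 18.05
position: [440.3, -265.0, 175.3]
ee_rot: [0.97, -0.242, -0.0, -0.0]
contact_force: [0.5, 0.2, 2.8]
gripper_width: 32.7
grasp_force: 60.3
```

It clicked and the force dropped. Now pressing in to bed it.

```bash
python3 -m pendant '[[0,0,0.001,0,0,0,0.028],[0,0,0.0005,0,0,0,0.028],[0,0,0,0,0,0,0.028],[0,0,0,0,0,0,0.028]]'
```

```text
clock: 18.45
position: [440.6, -265.1, 175.0]
ee_rot: [0.97, -0.241, 0.0, 0.0]
contact_force: [-1.8, 3.0, 9.6]
gripper_width: 32.7
grasp_force: 60.9
```

```bash
python3 -m pendant '[[0,0,0.0005,0,0,0,0.028],[0,0,0.0005,0,0,0,0.028],[0,0,0,0,0,0,0.028],[0,0,0,0,0,0,0.028],[0,0,0,0,0,0,0.028]]'
```

```text
clock: 18.95
position: [440.7, -265.3, 174.9]
ee_rot: [0.97, -0.241, 0.001, 0.0]
contact_force: [-2.2, 3.3, 13.1]
gripper_width: 32.8
grasp_force: 61.3
```

```bash
python3 -m pendant '[[0,0,0,0,0,0,0.028],[0,0,0,0,0,0,0.028],[0,0,0,0,0,0,0.028],[0,0,0,0,0,0,0.028],[0,0,0,0,0,0,0.028]]'
python3 - <<'E'
from bench import arm
from h import *
f=arm.get_image('scene');g=arm.get_image('wrist')
a=cv2.resize(f["image"][:,:,::-1][60:240,285:395],(366,600),interpolation=2)
b=cv2.resize(g["image"][:,:,::-1][90:384,150:362],(433,600),interpolation=2)
cv2.imwrite('pics/end.png',np.hstack([a,b]))
E
```

```text
clock: 19.45
position: [440.7, -265.3, 174.9]
ee_rot: [0.97, -0.241, 0.001, 0.0]
contact_force: [-1.6, 2.8, 12.7]
gripper_width: 32.3
grasp_force: 61.3
```

View pics/end.png

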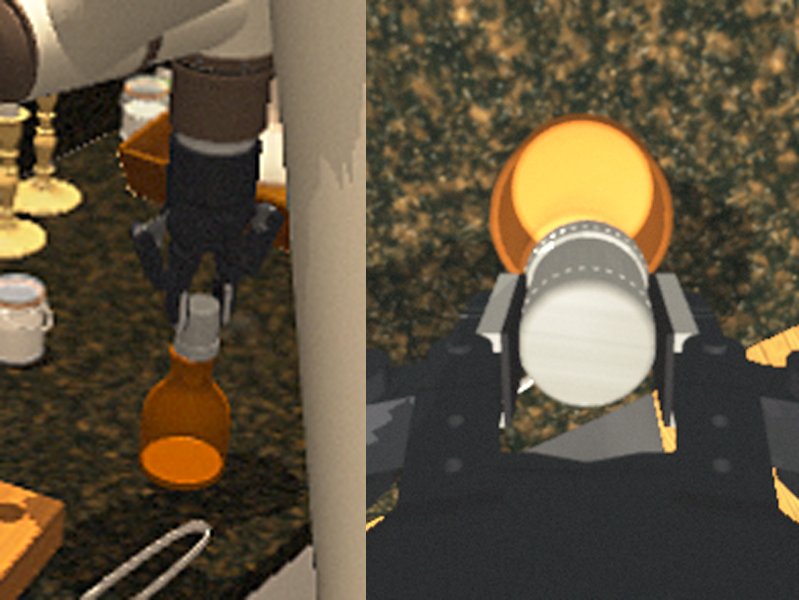

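The picture shows the bottle upright at (185,430) and the cap directly on the collar at (590,250) with no gap. The downward force holds steady at about 13 N. Handing in.

```bash
python3 -c "
from bench import arm
print(arm.job_done())"
```

```text
the job is handed in; nothing more can be done
None
```

I seated the pourer in the bottle, clicked the cap home on the collar, and handed the job in at about 19.5 s with the gripper still pressing down at about 13 N and the bottle upright; the verdict was not shown.

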